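# Hold the spring clip open around the job card's edge

### The arm

A 7-joint arm with a two-finger parallel gripper is mounted at the origin on a cart in front of the work surface, level with it; the furniture and walls round the work are solid. World frame = base frame: x ahead of the robot, y to its left, z up, the work surface at z = 0. Lengths are in mm, angles in rad, forces in N, time in s.
With the tool pointing down it reaches from about 425 to 925 mm from the base axis. Payload 6.8 kg.
Tool frame: the origin (TCP) lies midway between the tips of the shut fingers; the grasp point (between the pads) lies 19 mm behind it; x points along the fingers, y is the direction in which the jaws open and shut, and the axes are right-handed (so a half turn about x gives the same grasp; the last joint's range is limited). The gripper opens to 88 mm and grips with 3 to 60 N. Pads are 20 mm wide; open, the fingers measure 115 mm over their backs; the gripper's body (75 mm by 178 mm) begins 61 mm behind the grasp point.
Start: joints at [-1.279, 0.477, 0.022, 1.555, -0.011, 1.109, -0.083], TCP at [262.731, 621.788, 222.664] pointing down, gripper open.
Joint ranges: [-2.96, 2.96], [-0.34, 2.1], [-1.41, 1.46], [0.24, 2.44], [-1.37, 4.51], [0.17, 1.92], [-2.96, 2.96]. Speed limits (rad/s): [2.39, 2.39, 3.14, 3.14, 3.14, 3.14, 3.14].

### API

Orientations are given as a unit quaternion [x, y, z, w].
In Python, from cell import observe, read_camera, calibration, sign_off gives the robot as it stands. The module is installed in compiled form; this text tells all that it offers.
- The arm moves only by the shell command python3 -m inch 'ROWS' [OPENING] [FORCE]. ROWS is JSON, a list of rows, each an object with "travel": the shift along the tool's x, y, z in cm, a list of three; "delta_rot": the turn, a rotation vector about the tool's x, y, z in degrees, a list of three. A call has 1 to 20 rows; each row shifts and turns the commanded pose from where the row before left it, along the tool's axes as they then stand; what a row does not reach is not made up. A row lasts 1/8 s, in which the tool goes at most 62.5 mm and 10.7 degrees, less where a joint would pass 70% of its speed; a pose out of reach is approached as far as the arm can. A call is refused whole if a number of a shift passes 6.25 or a number of a turn 10.7, either way. A call with a gripper value outside its range is refused whole. OPENING is the finger opening in cm, from 0 to 8.78, set as the call begins (- or left out, the last holds). The fingers move at their own pace and stop on an object; FORCE is the grip in N (left out, the last holds). Time passes only in rows, so rows that do not move let the fingers close. It gives the time, the measured TCP pose, the force and the opening at its end, in the units of the state.
- observe(): the state, without advancing time (a new reading comes with each control period).
- read_camera(name): name is "scene" or "top" or "wrist"; returns (picture, depth): 480x640x3 uint8, blue, green, red; 480x640 float32, mm along the optical axis (not along the pixel's ray), 0 where there is no reading.
- calibration(name): a dict with "vertical_fov" (degrees; the focal length in pixels is half the picture's height over the tangent of half this angle, whatever the lens; pixels are square), "cx", "cy" (the principal point, pixels), "view" (4x4, takes a point from world to camera coordinates); the wrist camera has in their place "T_tool_cam" (4x4, takes a point from camera to tool coordinates, whose origin is the TCP and whose axes are the tool frame's). Camera axes: x right, y down, z forward; pixel columns grow to the right and rows downward; lengths in mm; the calibration is good to about 2 mm. A picture is of the moment at which its call begins: read the wrist's pose just before it. calibration takes no time and is no camera call.
- sign_off(): hands the job in, once; it reports no verdict.
The state is a dict: "t": time; "joint_pos": joint angles; "joint_vel": joint speeds; "tau": joint torques, N m; "ee_pos": TCP position; "tool_rot": TCP orientation; "wrist_force": force on the tool from outside, world axes, zero at the start; "moment": the same for the moment, N m; "width": finger opening in mm.
Only numpy, scipy, OpenCV 4.12 (cv2) and the standard library are available. Lean on these libraries where they do the work, as an engineer would, in place of code of your own. Each camera call takes 0.05 s, during which the arm holds its last target.

### The job

A workmate is about to add a sheet to the standing job card and needs a clip held ready, open, over its edge: take the larger of the two spring clips on the parking rail by its upright handles, squeeze it wide open and lift it, open, off the rail. Bring it over the middle of the card's top edge and lower it until the edge is about halfway into the gaping jaws, one jaw each side, with neither the jaws nor the hinge touching the card. Finish there, still squeezing the clip and holding it open in the air; do not knock the card, and leave the smaller clip and the other things where they are.

Things in the scene. Friction and masses are not known exactly. Their poses are not given: they have to be found in the camera images.
- big_clip: larger spring clip (bare steel, 0.12 kg, 34 mm wide), parked upright, jaws down, astride the rail's strip. Origin midway between the closed jaw tips; z up to hinge and handles, y along hinge and strip, x across (jaws and handles move along x). Two halves on a hinge; this body is the half on its -x side, so this frame leans about y by half the opening angle when the clip is held open and level
- big_clip_hinge (a point): centre of its hinge, 48 mm above the jaw tips, axes as the clip. Two flat black-dipped handles, 32 mm wide (y), rise in a V to 44 mm above it, 46 mm wide outside at the top. Grip them from above across x, pads' middle 8 to 12 mm below the tops. Fully squeezed they stand parallel, 19 mm wide outside, at a stop. Hinge pin 38 mm long, 9 mm thick
- big_clip_jaw_a (a point): bottom of the inner face of the jaw on the clip's -x side, middle of its width; jaws are 34 mm wide along y, 10 mm thick, with rubber pads on the lowest 14 mm
- big_clip_jaw_b (a point): bottom of the inner face of the jaw on the clip's +x side, middle of its width. The jaw tips are 3 mm apart on the strip and 31 mm apart when fully open; 43 mm of free throat from the tips up to the hinge pin
- big_clip_half (a joint): opening angle of the larger clip: 0 as parked on the 3 mm strip, 0.60 rad fully open (stop), -0.05 shut on nothing. A spring closes it: about 4 N of squeeze at the handles starts to open it, 9 N opens it fully; a grip of 15 to 25 N holds it fully open
- small_clip: the smaller clip of the same shape (20 mm wide, hinge 34 mm above the jaw tips, handles' tops 31 mm above that), parked on the same strip about 76 mm from the larger one, which of them is where varies; to be left alone. Origin between its jaw tips
- rail: parking rail, fixed: foot 50 mm (x) by 150 mm (y), 14 mm high, with an upright aluminium strip 3 mm thick and 140 mm long along y whose top is 38 mm above the bench. Origin at the centre of the underside. The clips' jaw tips stand on the foot, 14 mm above the bench
- card_stand: weighted stand, fixed, with the stiff job card upright in its slot; foot 56 mm (x) by 90 mm (y), 26 mm high. Card 3 mm thick (x), 100 mm wide (y), its top edge 125 mm above the bench. Origin at the centre of the underside
- card_top (a point): middle of the card's top edge, z up, y along the edge, x square to the card
- nut: loose steel hex nut, 30x34x18 mm, a bystander
- tape_measure: tape measure in its case, standing, 38x84x66 mm, a bystander
- stapler: desk stapler, 34x153x50 mm, a bystander
- bearing: ball bearing lying flat, 52 mm across, 16 mm high, a bystander
- coupling: steel hydraulic coupling, standing, 34 mm across, 47 mm high, a bystander between the rail and the card stand
- torch: black hand torch lying, 32x135x32 mm, a bystander

How it is judged (in metres and radians):
On the way, in this order (a step that is already met when the one before it is completed fails the run):
1. the larger clip is squeezed open by the fingers (value of joint big_clip_half above 0.35 rad and contact force between the fingers and big_clip above 1.5 N), for 0.2 s.
2. the larger clip is lifted, still open, clear of the rail (all of step 1 and z of each of big_clip_jaw_a, big_clip_jaw_b in the frame of rail above 0.055 m), for 0.2 s.
At the end, for the whole second after the job is handed in: Fingers squeeze the larger clip (over 1.5 N), open over 0.35 rad; its jaw tips are on opposite sides of the card, each 5 mm or more from its mid-plane, 8 to 38 mm below the top edge, within 20 mm of the edge's middle; the clip touches neither card nor stand (under 0.3 N) (all of step 1 and ((x of big_clip_jaw_a in the frame of card_top below -0.005 m and x of big_clip_jaw_b in the frame of card_top above 0.005 m) or (x of big_clip_jaw_b in the frame of card_top below -0.005 m and x of big_clip_jaw_a in the frame of card_top above 0.005 m)) and z of big_clip_jaw_a in the frame of card_top between -0.038 and -0.008 m and y of big_clip_jaw_a in the frame of card_top between -0.02 and 0.02 m and z of big_clip_jaw_b in the frame of card_top between -0.038 and -0.008 m and y of big_clip_jaw_b in the frame of card_top between -0.02 and 0.02 m and contact force between big_clip and card_stand below 0.3 N); the arm keeps its last pose, push and grip.
It fails at once if the card or its stand is knocked (over 10 N) by clip or gripper (contact force between any of big_clip, the fingers, the arm and card_stand above 10 N).
It fails at once if the smaller clip is moved by more than 12 mm (distance of small_clip from where it was at the start of the episode above 0.012 m).
It fails at once if a bystander is moved by more than 30 mm (distance of any of nut, tape_measure, stapler, bearing, coupling, torch from where it was at the start of the episode above 0.03 m).
It also fails if it takes over 32 s, if anything falls off the work surface, if the arm or the gripper's body presses on something with over 40 N, if the wrist force passes 120 N, or if a joint passes its speed limit or range.

## Working session

There is one attempt and no reset: what is moved stays moved. The work goes in short steps, Python scripts to look and compute and a shell command to move; the robot and the scene stay as the last step left them, time stands still between calls to the robot, and variables do not carry over. Pictures are saved under pics/ and viewed, and the job is handed in when it is done.

```bash
mkdir -p pics
cat > h.py <<'E'
import numpy as np, cv2
from cell import observe, read_camera, calibration, sign_off
from scipy.spatial.transform import Rotation as R
def K(c): 
    f=240/np.tan(np.radians(c["vertical_fov"])/2); return f,c["cx"],c["cy"]
def snap(name,tag):
    s=observe(); p,d=read_camera(name); cv2.imwrite(f"pics/{tag}.png",p); np.savez(f"pics/{tag}.npz",p=p,d=d,pos=s["ee_pos"],rot=s["tool_rot"])
def camT(name,z=None):
    c=calibration(name)
    if name!="wrist": return np.linalg.inv(np.array(c["view"])),K(c)
    T=np.eye(4);T[:3,:3]=R.from_quat(z["rot"]).as_matrix();T[:3,3]=z["pos"]
    return T@np.array(c["T_tool_cam"]),K(c)
def cloud(name,tag):
    z=np.load(f"pics/{tag}.npz");T,(f,cx,cy)=camT(name,z);d=z["d"]
    v,u=np.mgrid[:480,:640]
    P=np.stack([(u-cx)/f*d,(v-cy)/f*d,d,np.ones_like(d)],-1)@T.T
    return P[...,:3],d>0,z["p"]
def ray(name,tag,u,v,h):
    z=np.load(f"pics/{tag}.npz");T,(f,cx,cy)=camT(name,z)
    r=T[:3,:3]@np.array([(u-cx)/f,(v-cy)/f,1]);o=T[:3,3]
    return o+r*(h-o[2])/r[2]
E
python3 - <<'E'
from h import *
print(observe())
for n in("scene","top","wrist"): snap(n,n+"0"); print(n,calibration(n))
E
```

```text
{'t': 0.0, 'joint_pos': array([-1.27910494,  0.47774469,  0.02236469,  1.55642282, -0.01150494,
        1.10931407, -0.08306312]), 'joint_vel': array([ 0.00011804, -0.00076097, -0.00054738,  0.00078715,  0.00054416,
       -0.00133956,  0.00182223]), 'tau': array([-9.89291802e-04, -5.82840836e+01,  1.53462108e+00, -2.72606581e+01,
       -5.41922171e-02,  1.68284186e-02,  1.72017922e-04]), 'ee_pos': array([262.52318122, 621.21296663, 221.73146456]), 'tool_rot': array([ 0.13977843,  0.69310466, -0.1410139 ,  0.69295238]), 'wrist_force': array([0.26138432, 0.84245041, 0.15826644]), 'moment': array([-0.02055963, -0.04815178, -0.0018827 ]), 'width': 87.97885818429945}
scene {'vertical_fov': 47.60167628131457, 'cx': 323.56300741974036, 'cy': 250.31292985153732, 'view': array([[-6.89134783e-01, -7.24257379e-01, -2.33345436e-02,
         4.31092079e+02],
       [-3.63655131e-01,  3.73514210e-01, -8.53371010e-01,
         2.55346698e+02],
       [ 6.26776034e-01, -5.79601919e-01, -5.20781546e-01,
         8.91598867e+02],
       [ 0.00000000e+00,  0.00000000e+00,  0.00000000e+00,
         1.
[... 207 characters left out ...]
  [-9.91899118e-01,  1.02148310e-02, -1.26616730e-01,
         5.34980817e+02],
       [ 1.26246434e-01, -3.11358890e-02, -9.91510159e-01,
         9.05113225e+02],
       [ 0.00000000e+00,  0.00000000e+00,  0.00000000e+00,
         1.00000000e+00]])}
wrist {'vertical_fov': 61.75319408680564, 'cx': 320.70702538284945, 'cy': 245.1602552055686, 'T_tool_cam': array([[ 5.18844106e-04, -2.71596380e-01,  9.62411106e-01,
        -1.60758282e+02],
       [ 9.99999734e-01, -3.52858277e-04, -6.38686518e-04,
        -4.71618986e-01],
       [ 5.13059671e-04,  9.62411181e-01,  2.71596125e-01,
        -7.54450979e+01],
       [ 0.00000000e+00,  0.00000000e+00,  0.00000000e+00,
         1.00000000e+00]])}
```

View pics/scene0.png

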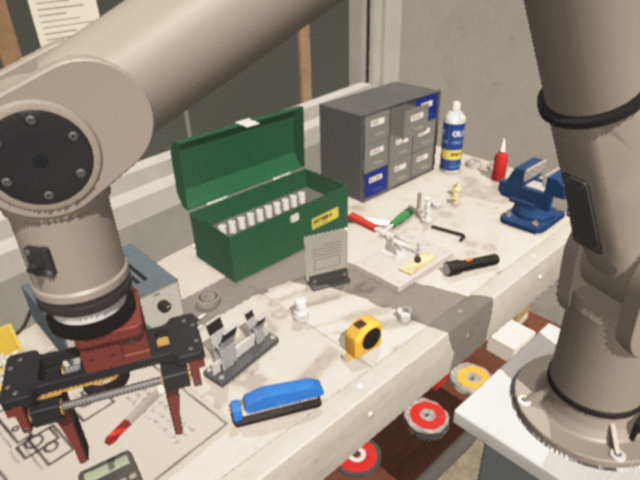

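View pics/top0.png

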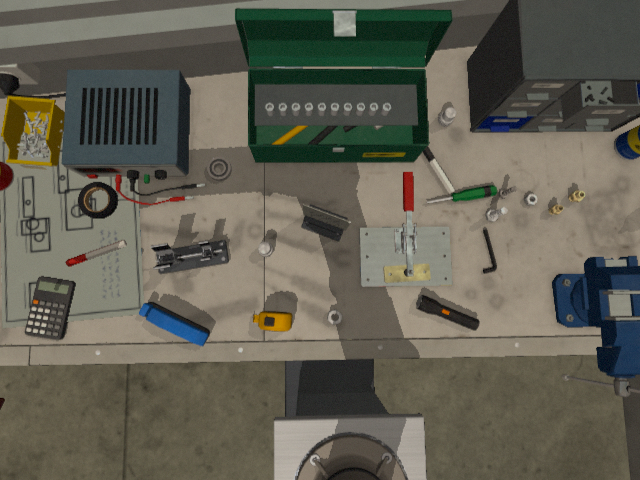

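View pics/wrist0.png

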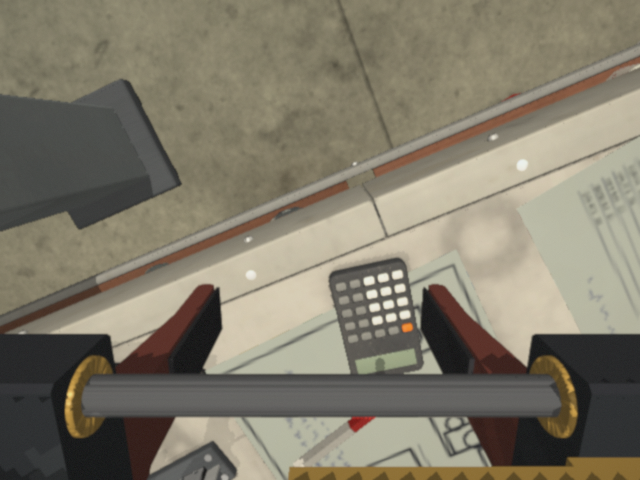

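The big clip is at the left end of the rail (scene ~(218,350), top ~(162,258)) and the small one at the right end. The card stand is at top (327,222) and the coupling at (265,247). Next I'll measure with depth.

Run:
```python
from h import *
p=cv2.imread("pics/top0.png"); cv2.imwrite("pics/topz.png",cv2.resize(p[200:290,130:370],None,fx=3.3,fy=3.3,interpolation=cv2.INTER_CUBIC))
p=cv2.imread("pics/scene0.png"); cv2.imwrite("pics/scz.png",cv2.resize(p[220:390,195:375],None,fx=3.5,fy=3.5,interpolation=cv2.INTER_CUBIC))
P,m,_=cloud("top","top0")
def pr(x0,x1,y0,y1,s=3):
    for v in range(y0,y1,s): print(v,[tuple(P[v,u].round().astype(int)) if m[v,u] else 0 for u in range(x0,x1,s)])
# rail region stats
for lab,(u0,u1,v0,v1) in {"rail":(145,235,230,280),"card":(295,355,195,245)}.items():
    Q=P[v0:v1,u0:u1][m[v0:v1,u0:u1]]
    for a,b in ((8,20),(20,33),(33,45),(45,70),(70,90),(90,106),(106,118),(118,132)):
        S=Q[(Q[:,2]>a)&(Q[:,2]<b)]
        if len(S): print(lab,a,b,len(S),S.mean(0).round(1),S.min(0).round(1),S.max(0).round(1))
```

```text
rail 8 20 990 [492.9 322.7  14. ] [460.2 258.4   8. ] [530.2 410.4  19.8]
rail 20 33 73 [493.6 329.3  26.8] [480.1 264.9  20.2] [511.8 401.4  33. ]
rail 33 45 86 [496.4 323.   37.6] [479.7 265.   33.2] [512.  401.8  44.6]
rail 45 70 283 [495.6 336.3  60.4] [479.9 280.3  45.2] [515.6 389.2  69.9]
rail 70 90 172 [497.  342.   78.6] [474.3 280.8  70. ] [520.6 387.3  89.6]
rail 90 106 106 [493.4 370.6  98.8] [463.9 351.9  90. ] [512.5 388.6 106. ]
rail 106 118 55 [489.2 371.4 107.6] [463.9 353.2 106. ] [514.2 390.8 109.3]
card 8 20 301 [559.1  51.8  10.7] [527.6  -3.1   8. ] [606.5  96.3  19.8]
card 20 33 286 [560.2  50.   25.8] [538.9   2.8  20.1] [584.8  93.8  32.7]
card 33 45 43 [565.9  47.8  39.5] [548.5   1.7  33.1] [582.7  91.5  44.9]
card 45 70 93 [566.1  48.4  57.7] [548.    2.5  45.7] [584.1  93.5  69.6]
card 70 90 80 [565.5  46.9  80.3] [548.3   1.4  70.5] [583.4  93.2  89.9]
card 90 106 70 [565.9  47.6  98. ] [548.5   2.   90.4] [584.   93.1 105.7]
card 106 118 51 [565.5  46.8 111.9] [549.    4.8 106.5] [584.4  92.9 117.9]
card 118 132 105 [567.1  48.4 124. ] [548.3   1.8 118.2] [586.   92.8 127.9]
```

Run:
```python
from h import *
P,m,_=cloud("scene","scene0")
for lab,(u0,u1,v0,v1) in {"rail":(200,285,305,390),"card":(300,358,225,295)}.items():
    Q=P[v0:v1,u0:u1][m[v0:v1,u0:u1]]
    for a,b in ((8,20),(20,33),(33,45),(45,70),(70,90),(90,100),(100,110),(110,118),(118,132)):
        S=Q[(Q[:,2]>a)&(Q[:,2]<b)&(Q[:,0]<800)]
        if len(S): print(lab,a,b,len(S),S.mean(0).round(1),S.min(0).round(1),S.max(0).round(1))
```

```text
rail 8 20 1028 [482.5 341.1  13. ] [456.5 256.1   8. ] [680.8 412.   19.9]
rail 20 33 343 [488.2 341.   26.5] [474.3 263.5  20. ] [508.4 402.4  32.9]
rail 33 45 290 [485.2 342.5  38.1] [348.9 264.   33. ] [508.8 402.2  44.9]
rail 45 70 593 [460.1 346.8  55.5] [341.3 281.5  45. ] [515.  389.8  70. ]
rail 70 90 355 [493.3 352.8  79.2] [467.8 280.4  70.1] [519.5 389.3  89.9]
rail 90 100 137 [493.2 372.3  95.1] [464.9 351.8  90.2] [510.4 389.2  99.9]
rail 100 110 133 [487.2 371.  103.8] [462.5 350.3 100.1] [512.8 389.7 107.9]
card 8 20 349 [585.9  21.2  13. ] [ 526.6 -154.7    8. ] [708.2  98.2  19.9]
card 20 33 458 [598.7  20.1  26.1] [ 536.4 -124.5   20.1] [708.7  94.1  33. ]
card 33 45 289 [616.9  15.7  38.9] [546.2 -91.7  33.1] [708.7  93.9  45. ]
card 45 70 528 [593.1  33.6  56.8] [545.  -61.6  45. ] [710.6  95.   70. ]
card 70 90 335 [565.7  48.   80.1] [543.4  -1.   70.1] [585.3  94.2  89.7]
card 90 100 177 [565.2  46.4  94.9] [545.5   0.   90.1] [585.5  92.7 100. ]
card 100 110 180 [565.5  47.7 105.2] [5.464e+02 4.000e-01 1.001e+02] [585.9  94.2 110. ]
card 110 118 139 [565.6  47.3 114. ] [5.450e+02 1.000e-01 1.101e+02] [584.5  93.2 118. ]
card 118 132 119 [565.7  47.5 121.1] [546.9  -1.3 118. ] [585.   95.7 124.9]
```

Run:
```python
from h import *
for n,(rb,cb) in {"top":((145,235,230,280),(295,355,195,245)),"scene":((200,285,305,390),(300,358,225,295))}.items():
    P,m,_=cloud(n,n+"0")
    def sel(b,z0,z1,xr,yr):
        u0,u1,v0,v1=b;Q=P[v0:v1,u0:u1][m[v0:v1,u0:u1]]
        return Q[(Q[:,2]>z0)&(Q[:,2]<z1)&(Q[:,0]>xr[0])&(Q[:,0]<xr[1])&(Q[:,1]>yr[0])&(Q[:,1]<yr[1])]
    def line(S,l):
        vx,vy,x,y=cv2.fitLine(S[:,:2].astype(np.float32),cv2.DIST_HUBER,0,.01,.01).ravel()
        c,sz,a=cv2.minAreaRect(S[:,:2].astype(np.float32))
        print(n,l,len(S),"dir deg from +y:",round(np.degrees(np.arctan(-vx/vy)),2),"pt",round(x,1),round(y,1),"rect",np.round(c,1),np.round(sz,1),round(a,1), S[:,2].max().round(1))
    line(sel(cb,40,132,(540,590),(-10,100)),"card")
    line(sel(cb,116,132,(540,590),(-10,100)),"cardtop")
    line(sel(rb,30,42,(475,515),(255,410)),"strip")
    line(sel(rb,10,18,(455,535),(250,415)),"foot")
    S=sel(rb,90,115,(455,535),(330,415)); line(S,"big handles all")
    T=sel(rb,103,115,(455,535),(330,415))
    print(T[:,0].round(0)[:0]); 
    mid=488; line(T[T[:,0]<mid],"near handle top"); line(T[T[:,0]>mid],"far handle top")
    line(sel(rb,50,66,(455,535),(330,415)),"big hinge/jaw")
    T=sel(rb,70,85,(455,535),(260,320)); line(T,"small handles")
```

```text
top card 419 dir deg from +y: -21.3 pt 561.5 36.4 rect [566.8  47.3] [98.7  3.7] 68.9 127.9
top cardtop 112 dir deg from +y: -21.7 pt 569.8 55.8 rect [567.1  47.5] [98.   3.3] 68.7 127.9
top strip 96 dir deg from +y: 9.49 pt 495.8 325.4 rect [494.9 333.4] [ 19.6 138.5] 9.3 41.8
top foot 947 dir deg from +y: 16.53 pt 485.9 334.5 rect [494.9 333.9] [ 50.1 148.9] 8.9 18.0
top big handles all 161 dir deg from +y: -81.36 pt 492.5 370.8 rect [489.1 371.1] [47.  32.9] 8.8 109.3
[]
top near handle top 42 dir deg from +y: 8.34 pt 468.0 367.2 rect [468.1 368. ] [ 4.6 32.2] 8.8 109.3
top far handle top 45 dir deg from +y: 9.14 pt 509.5 373.4 rect [509.1 374.4] [ 6.2 32.5] 7.9 109.2
top big hinge/jaw 91 dir deg from +y: 5.95 pt 490.4 369.5 rect [490.  370.7] [19.1 36.6] 5.5 66.0
top small handles 63 dir deg from +y: -80.36 pt 502.8 292.6 rect [501.1 293.1] [38.  19.6] 8.7 83.5
scene card 1450 dir deg from +y: -21.35 pt 565.6 47.6 rect [565.5  46.9] [101.5  10.6] 68.3 124.9
scene cardtop 152 dir deg from +y: -21.4 pt 566.2 48.8 rect [565.6  46.9] [101.5   9.3] 68.0 124.9
scene strip 308 dir deg from +y: 9.05 pt 490.6 340.9 rect [493.  333.2] [ 22.1 139.9] 8.4 41.8
scene foot 890 dir deg from +y: 6.1 pt 480.5 336.9 rect [493.1 333.8] [ 52.3 152. ] 9.1 18.0
scene big handles all 270 dir deg from +y: -82.01 pt 490.1 372.3 rect [487.5 369.9] [48.4 33.8] 8.3 107.9
[]
scene near handle top 40 dir deg from +y: 9.06 pt 466.2 367.4 rect [466.8 366.8] [ 6.4 33.6] 7.7 107.9
scene far handle top 45 dir deg from +y: 11.6 pt 508.0 374.5 rect [508.  373.3] [ 6.7 33. ] 9.1 107.9
scene big hinge/jaw 158 dir deg from +y: -2.67 pt 479.9 370.5 rect [486.3 371.2] [21.1 37. ] 3.2 65.9
scene small handles 87 dir deg from +y: -83.92 pt 500.9 293.5 rect [500.5 293.1] [40.7 19.5] 9.0 80.4
```

View pics/scz.png

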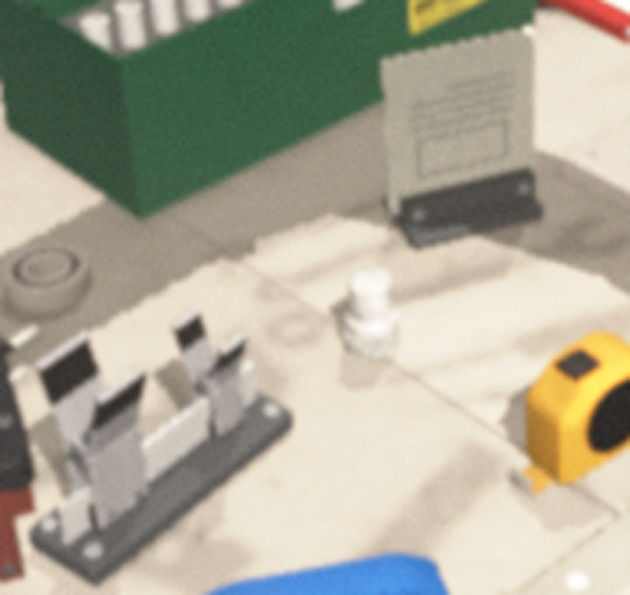

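View pics/topz.png

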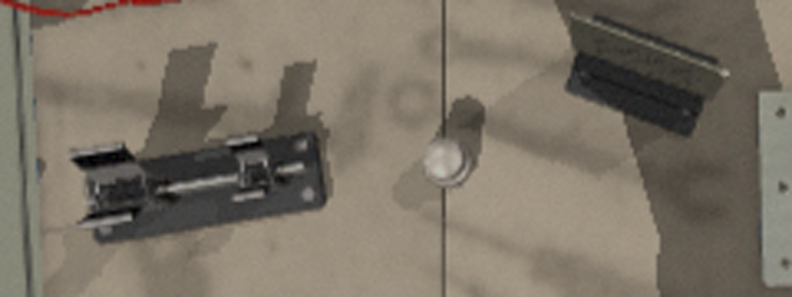

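```bash
cat >> h.py <<'E'
def plan(x,y,z,yaw):
    """target: tool x down, tool y along clip x at yaw deg (either sense)"""
    s=observe();M=R.from_quat(s["tool_rot"])
    best=None
    for k in (0,180):
        a=np.radians(yaw+k); ty=np.array([np.cos(a),np.sin(a),0]);tx=np.array([0,0,-1.]);tz=np.cross(tx,ty)
        G=R.from_matrix(np.stack([tx,ty,tz],1)); dr=np.degrees((M.inv()*G).as_rotvec())
        sh0=M.inv().apply(np.array([x,y,z])-s["ee_pos"])/10
        sh1=G.inv().apply(np.array([x,y,z])-s["ee_pos"])/10
        print("k",k,"rot",dr.round(2),"shift in old axes",sh0.round(2),"shift in final axes",sh1.round(2))
    print("t",s["t"],"pos",s["ee_pos"].round(1),"w",round(s["width"],1),"F",s["wrist_force"].round(1),"q",s["joint_pos"].round(2))
E
python3 - <<'E'
from h import *
plan(488.5,370.7,140,9)
P,m,_=cloud("top","top0")
Q=P[m]; S=Q[(Q[:,2]>140)&(Q[:,2]<400)&(Q[:,0]<760)&(Q[:,1]<500)&(Q[:,1]>-200)&(Q[:,0]>350)]
print(len(S),S.min(0) if len(S) else 0,S.max(0) if len(S) else 0)
for xm in (640,660,680,700,720,740):
    T=S[(S[:,0]<xm)]; print(xm,len(T),T[:,2].max() if len(T) else 0)
Q=Q[(Q[:,0]>600)&(Q[:,0]<760)&(Q[:,1]<200)&(Q[:,1]>-100)&(Q[:,2]>60)];print(Q.min(0),Q.max(0))
E
```

```text
k 0 rot [5.809e+01 4.000e-02 7.000e-02] shift in old axes [  8.22 -14.28  30.57] shift in final axes [ 8.19 18.39 28.29]
k 180 rot [-1.2191e+02 -8.0000e-02  5.0000e-02] shift in old axes [  8.22 -14.28  30.57] shift in final axes [  8.19 -18.39 -28.29]
t 0.15 pos [262.6 621.4 221.9] w 87.5 F [-0.7  0.2  0. ] q [-1.28  0.48  0.02  1.56 -0.01  1.11 -0.08]
0 0 0
640 0 0
660 0 0
680 0 0
700 0 0
720 0 0
740 0 0
[700.1228317  -99.98977652  60.13201441] [759.89751485 199.65222257 125.46722651]
```

```bash
python3 -m inch '[{"travel":[0,0,0],"delta_rot":[5,0,0]},{"travel":[0,0,0],"delta_rot":[10,0,0]},{"travel":[0,0,0],"delta_rot":[10,0,0]},{"travel":[0,0,0],"delta_rot":[10,0,0]},{"travel":[0,0,0],"delta_rot":[10,0,0]},{"travel":[0,0,0],"delta_rot":[8,0,0]},{"travel":[0,0,0],"delta_rot":[5,0,0]},{"travel":[0,0.9,1.4],"delta_rot":[0,0,0]},{"travel":[0,2,3],"delta_rot":[0,0,0]},{"travel":[0,2.5,3.9],"delta_rot":[0,0,0]},{"travel":[0,2.5,3.9],"delta_rot":[0,0,0]},{"travel":[0,2.5,3.9],"delta_rot":[0,0,0]},{"travel":[0,2.5,3.9],"delta_rot":[0,0,0]},{"travel":[0,2.5,3.9],"delta_rot":[0,0,0]},{"travel":[0,2,3],"delta_rot":[0,0,0]},{"travel":[0,1,1.4],"delta_rot":[0,0,0]},{"travel":[0,0,0],"delta_rot":[0,0,0]},{"travel":[0,0,0],"delta_rot":[0,0,0]}]' 8.78 20
python3 - <<'E'
from h import *
snap("wrist","wrist1"); snap("top","top1"); plan(488.5,370.7,77,9)
E
```

```text
t: 2.4
ee_pos: [487.8, 373.0, 222.5]
tool_rot: [0.458, 0.539, -0.458, 0.538]
wrist_force: [0.3, 0.1, -0.4]
width: 87.8
k 0 rot [ 0.27 -0.02  0.04] shift in old axes [14.55  0.04  0.25] shift in final axes [14.55  0.03  0.24]
k 180 rot [-1.7973e+02 -6.0000e-02 -4.0000e-02] shift in old axes [14.55  0.04  0.25] shift in final axes [14.55 -0.03 -0.24]
t 2.5 pos [487.8 373.  222.5] w 87.5 F [-0.   0.1  0. ] q [-1.    0.39  0.33  1.73 -0.14  1.05 -0.47]
```

View pics/wrist1.png

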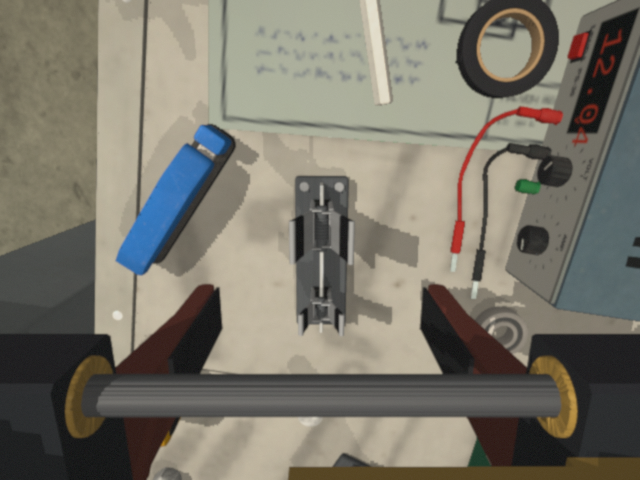

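Run:
```python
from h import *
P,m,_=cloud("wrist","wrist1")
def sel(z0,z1,xr,yr):
    Q=P[m];return Q[(Q[:,2]>z0)&(Q[:,2]<z1)&(Q[:,0]>xr[0])&(Q[:,0]<xr[1])&(Q[:,1]>yr[0])&(Q[:,1]<yr[1])]
for l,T in (("near",sel(101,112,(455,487),(340,400))),("far",sel(101,112,(489,530),(340,400))),("all",sel(95,112,(455,530),(340,400)))):
    if len(T):print(l,len(T),cv2.minAreaRect(T[:,:2].astype(np.float32)),T[:,2].max())
```

```text
near 311 ((466.5805969238281, 367.32318115234375), (4.9826812744140625, 32.16107177734375), 8.269010543823242) 107.82490142327799
far 312 ((507.6981506347656, 373.85662841796875), (5.1449689865112305, 32.60681915283203), 8.872882843017578) 107.45748236977528
all 894 ((487.133544921875, 370.6993408203125), (46.83413314819336, 32.599647521972656), 8.735635757446289) 107.82490142327799
```

The wrist view shows the big clip (handles at ~(295,240) and (350,240)) centred between the fingers. It measures (487.3, 370.7), which agrees with the other cameras. Descending.

```bash
python3 -m inch '[{"travel":[1,0,0.24],"delta_rot":[0,0,0]},{"travel":[2,-0.05,0],"delta_rot":[0,0,0]},{"travel":[2.5,0,0],"delta_rot":[0,0,0]},{"travel":[2.5,0,0],"delta_rot":[0,0,0]},{"travel":[2.5,0,0],"delta_rot":[0,0,0]},{"travel":[2,0,0],"delta_rot":[0,0,0]},{"travel":[1.2,0,0],"delta_rot":[0,0,0]},{"travel":[0.7,0,0],"delta_rot":[0,0,0]},{"travel":[0,0,0],"delta_rot":[0,0,0]},{"travel":[0,0,0],"delta_rot":[0,0,0]}]' 8.78 20
python3 - <<'E'
from h import *
snap("wrist","wrist2"); snap("scene","scene2"); plan(487.3,370.7,78,9)
p=cv2.imread("pics/scene2.png"); cv2.imwrite("pics/scz2.png",cv2.resize(p[220:390,135:375],None,fx=3.3,fy=3.3,interpolation=cv2.INTER_CUBIC))
E
```

```text
t: 3.75
ee_pos: [489.4, 369.3, 79.3]
tool_rot: [0.459, 0.538, -0.458, 0.538]
wrist_force: [-1.1, -0.2, 0.2]
width: 87.6
k 0 rot [ 0.09 -0.05 -0.06] shift in old axes [ 0.14 -0.19 -0.17] shift in final axes [ 0.14 -0.19 -0.17]
k 180 rot [-1.7991e+02  1.0000e-01 -7.0000e-02] shift in old axes [ 0.14 -0.19 -0.17] shift in final axes [0.14 0.19 0.17]
t 3.85 pos [489.4 369.3  79.4] w 87.9 F [-0.1 -1.7  0.5] q [-0.96  0.55  0.28  1.84 -0.21  0.77 -0.41]
```

```bash
python3 -m inch '[{"travel":[0.1,-0.19,-0.17],"delta_rot":[0,0,0]},{"travel":[0,0,0],"delta_rot":[0,0,0]},{"travel":[0,0,0],"delta_rot":[0,0,0]}]'
python3 - <<'E'
from h import *
snap("wrist","wrist3"); plan(487.3,370.7,78,9)
E
```

```text
t: 4.22
ee_pos: [486.9, 370.4, 77.7]
tool_rot: [0.459, 0.538, -0.459, 0.538]
wrist_force: [0.9, 0.9, -0.2]
width: 87.9
k 0 rot [ 0.09 -0.   -0.  ] shift in old axes [-0.03  0.05 -0.03] shift in final axes [-0.03  0.05 -0.03]
k 180 rot [-1.7991e+02  1.0000e-02 -0.0000e+00] shift in old axes [-0.03  0.05 -0.03] shift in final axes [-0.03 -0.05  0.03]
t 4.275 pos [486.9 370.4  77.7] w 87.7 F [0.2 0.7 0.9] q [-0.96  0.55  0.28  1.84 -0.21  0.77 -0.41]
```

View pics/wrist3.png

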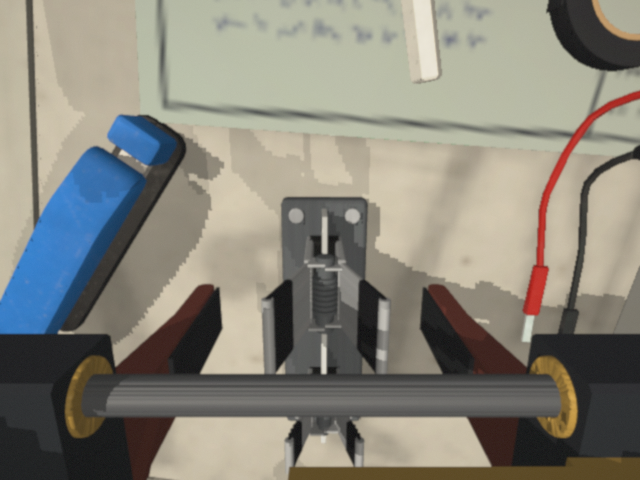

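View pics/scz2.png

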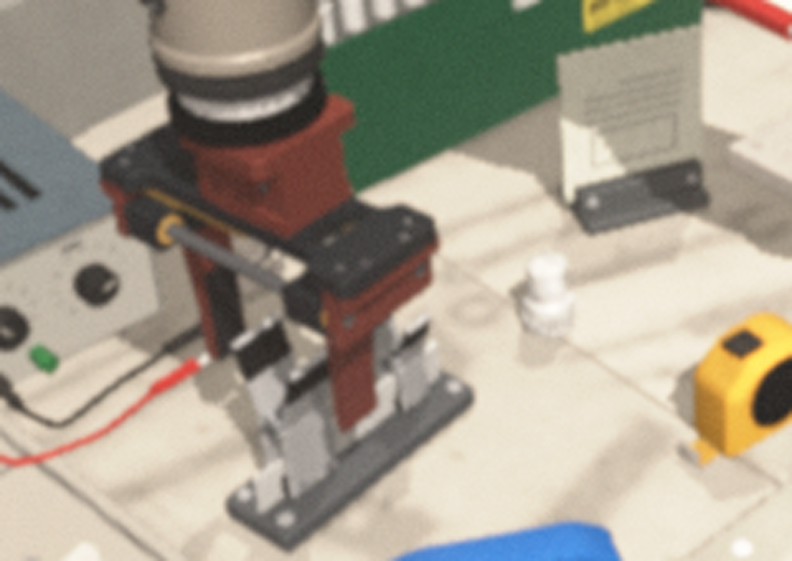

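Both fingers straddle the handles and are centred. Closing at 20 N.

```bash
python3 -m inch '[{"travel":[0,0,0],"delta_rot":[0,0,0]},{"travel":[0,0,0],"delta_rot":[0,0,0]},{"travel":[0,0,0],"delta_rot":[0,0,0]},{"travel":[0,0,0],"delta_rot":[0,0,0]},{"travel":[0,0,0],"delta_rot":[0,0,0]},{"travel":[0,0,0],"delta_rot":[0,0,0]},{"travel":[0,0,0],"delta_rot":[0,0,0]},{"travel":[0,0,0],"delta_rot":[0,0,0]},{"travel":[0,0,0],"delta_rot":[0,0,0]},{"travel":[0,0,0],"delta_rot":[0,0,0]}]' 1.0 22
python3 - <<'E'
from h import *
snap("wrist","wrist4");plan(487.3,370.7,78,9)
E
```

```text
t: 5.52
ee_pos: [488.9, 371.4, 79.7]
tool_rot: [0.461, 0.538, -0.457, 0.538]
wrist_force: [0.5, -1.3, 10.7]
width: 18.1
k 0 rot [ 0.07 -0.14 -0.24] shift in old axes [ 0.17 -0.17  0.05] shift in final axes [ 0.17 -0.17  0.05]
k 180 rot [-179.93    0.37   -0.22] shift in old axes [ 0.17 -0.17  0.05] shift in final axes [ 0.17  0.17 -0.05]
t 5.575 pos [488.9 371.5  79.7] w 18.2 F [ 0.2 -1.6 10.2] q [-0.96  0.55  0.28  1.84 -0.21  0.77 -0.41]
```

View pics/wrist4.png

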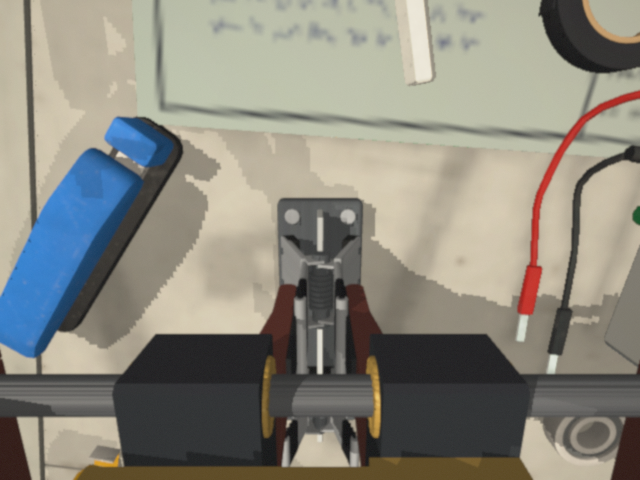

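Width 18 mm means the handles are at the stop, so the clip is fully open. Lifting it straight up 150 mm.

```bash
python3 -m inch '[{"travel":[-0.3,0,0],"delta_rot":[0,0,0]},{"travel":[-0.7,0,0],"delta_rot":[0,0,0]},{"travel":[-1,0,0],"delta_rot":[0,0,0]},{"travel":[-1,0,0],"delta_rot":[0,0,0]},{"travel":[-1,0,0],"delta_rot":[0,0,0]},{"travel":[-1.5,0,0],"delta_rot":[0,0,0]},{"travel":[-1.5,0,0],"delta_rot":[0,0,0]},{"travel":[-2,0,0],"delta_rot":[0,0,0]},{"travel":[-2,0,0],"delta_rot":[0,0,0]},{"travel":[-2,0,0],"delta_rot":[0,0,0]},{"travel":[-1.5,0,0],"delta_rot":[0,0,0]},{"travel":[-0.5,0,0],"delta_rot":[0,0,0]},{"travel":[0,0,0],"delta_rot":[0,0,0]},{"travel":[0,0,0],"delta_rot":[0,0,0]}]'
python3 - <<'E'
from h import *
snap("wrist","wrist5");snap("scene","scene5")
p=cv2.imread("pics/scene5.png"); cv2.imwrite("pics/scz5.png",cv2.resize(p[220:390,135:375],None,fx=3.3,fy=3.3,interpolation=cv2.INTER_CUBIC))
plan(566,47.4,230,-21.4)
P,m,_=cloud("scene","scene5"); s=observe();Q=P[m]
e=s["ee_pos"]
S=Q[(abs(Q[:,0]-e[0])<40)&(abs(Q[:,1]-e[1])<30)&(Q[:,2]<e[2]+15)&(Q[:,2]>120)]
for a in range(120,250,10):
    T=S[(S[:,2]>a)&(S[:,2]<a+10)]
    if len(T): print(a,len(T),T.min(0).round(),T.max(0).round())
E
```

```text
t: 7.32
ee_pos: [486.5, 370.1, 226.9]
tool_rot: [0.458, 0.538, -0.459, 0.538]
wrist_force: [0.7, 0.5, -0.9]
width: 17.9
k 0 rot [30.49  0.06  0.05] shift in old axes [-0.29  2.74 33.12] shift in final axes [-0.31 19.17 27.15]
k 180 rot [-1.4951e+02 -6.0000e-02  8.0000e-02] shift in old axes [-0.29  2.74 33.12] shift in final axes [ -0.31 -19.17 -27.15]
t 7.425 pos [486.5 370.1 226.9] w 18.3 F [ 0.2  0.2 -0.9] q [-1.01  0.38  0.33  1.73 -0.14  1.06 -0.47]
150 2 [503. 367. 159.] [503. 373. 160.]
160 133 [460. 349. 161.] [504. 391. 170.]
170 178 [462. 349. 170.] [503. 389. 180.]
180 148 [465. 350. 180.] [501. 389. 190.]
190 134 [468. 351. 190.] [497. 388. 200.]
200 152 [471. 350. 200.] [495. 389. 210.]
210 129 [472. 353. 210.] [494. 387. 220.]
220 83 [467. 356. 220.] [502. 387. 230.]
230 143 [466. 355. 230.] [504. 387. 240.]
240 20 [467. 358. 240.] [504. 387. 242.]
```

View pics/wrist5.png

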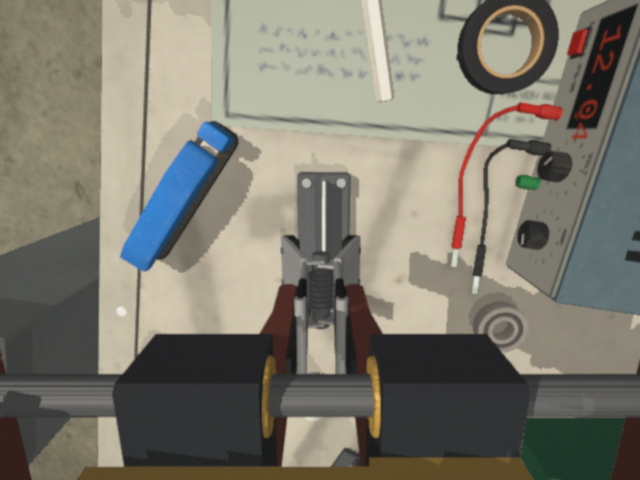

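View pics/scz5.png

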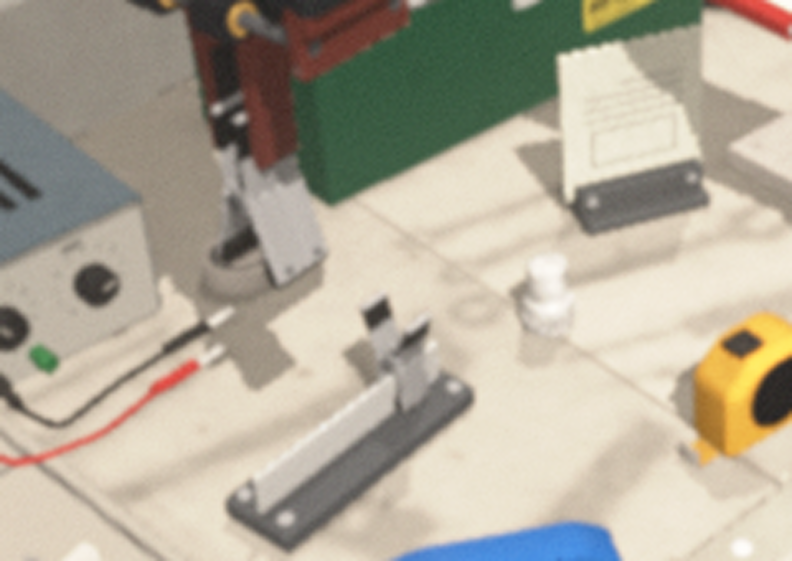

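Clip lifted open and level; jaw tips are at z≈161, clear of the card top at 125. Now turning and carrying it over the card.

```bash
python3 -m inch '[{"travel":[0,0,0],"delta_rot":[3,0,0]},{"travel":[0,0,0],"delta_rot":[7,0,0]},{"travel":[0,0,0],"delta_rot":[8,0,0]},{"travel":[0,0,0],"delta_rot":[8,0,0]},{"travel":[0,0,0],"delta_rot":[4.4,0,0]},{"travel":[-0.3,0.5,0.7],"delta_rot":[0,0,0]},{"travel":[0,1.2,1.7],"delta_rot":[0,0,0]},{"travel":[0,1.9,2.7],"delta_rot":[0,0,0]},{"travel":[0,2.1,3],"delta_rot":[0,0,0]},{"travel":[0,2.1,3],"delta_rot":[0,0,0]},{"travel":[0,2.1,3],"delta_rot":[0,0,0]},{"travel":[0,2.1,3],"delta_rot":[0,0,0]},{"travel":[0,2.1,3],"delta_rot":[0,0,0]},{"travel":[0,2,2.7],"delta_rot":[0,0,0]},{"travel":[0,1.5,2],"delta_rot":[0,0,0]},{"travel":[0,1,1.4],"delta_rot":[0,0,0]},{"travel":[0,0.5,0.9],"delta_rot":[0,0,0]},{"travel":[0,0,0],"delta_rot":[0,0,0]},{"travel":[0,0,0],"delta_rot":[0,0,0]},{"travel":[0,0,0],"delta_rot":[0,0,0]}]'
python3 - <<'E'
from h import *
snap("wrist","wrist6");snap("scene","scene6");snap("top","top6")
p=cv2.imread("pics/scene6.png"); cv2.imwrite("pics/scz6.png",cv2.resize(p[150:310,235:425],None,fx=4,fy=3.7,interpolation=cv2.INTER_CUBIC))
plan(566,47.4,230,-21.4)
for n in("scene","wrist"):
  P,m,_=cloud(n,n+"6"); s=observe();Q=P[m];e=np.array([566,47.4])
  a=np.radians(-21.4);X=(Q[:,:2]-e)@[np.cos(a),np.sin(a)];Y=(Q[:,:2]-e)@[-np.sin(a),np.cos(a)];Z=Q[:,2]
  k=(abs(X)<45)&(abs(Y)<60)&(Z<245)&(Z>60);X,Y,Z=X[k],Y[k],Z[k]
  for z in list(range(95,130,5))+list(range(150,240,10)):
    t=(Z>z)&(Z<z+5)
    if t.sum()>1: print(n,z,t.sum(),"X",np.percentile(X[t],[2,50,98]).round(1),"Y",np.percentile(Y[t],[2,98]).round(1))
E
```

```text
t: 9.93
ee_pos: [566.2, 49.6, 230.5]
tool_rot: [-0.583, -0.4, 0.583, -0.399]
wrist_force: [-1.0, 0.2, -0.2]
width: 18.0
k 0 rot [ 0.15 -0.    0.01] shift in old axes [0.06 0.03 0.16] shift in final axes [0.06 0.03 0.16]
k 180 rot [-1.7985e+02 -1.0000e-02 -1.0000e-02] shift in old axes [0.06 0.03 0.16] shift in final axes [ 0.06 -0.03 -0.16]
t 10.075 pos [566.3  49.  230.6] w 18.0 F [-1.  -0.2 -1.3] q [-0.64  0.32  0.56  1.84 -0.2   1.04 -0.37]
scene 95 89 X [-3.5 -0.3  2.6] Y [-48.   47.3]
scene 100 93 X [-3.3 -0.3  2.9] Y [-50.4  47.1]
scene 105 86 X [-4.  -0.2  3.7] Y [-48.2  47.4]
scene 110 89 X [-3.3 -0.3  3.4] Y [-50.1  47.2]
scene 115 91 X [-4.7 -0.7  2.9] Y [-47.9  46. ]
scene 120 81 X [-3.3 -0.7  3. ] Y [-47.5  47.8]
scene 160 6 X [-18.1  15.3  18.1] Y [ 7.4 17.2]
scene 170 53 X [-25.3 -21.2  15.6] Y [-13.7  18.8]
scene 180 48 X [-23.8 -18.3  15.9] Y [-14.6  18.5]
scene 190 51 X [-18.4 -15.1  11.2] Y [-13.4  17.7]
scene 200 43 X [-16.4 -11.9   5.2] Y [-15.1  18.9]
scene 210 47 X [-13.3  -9.    4.8] Y [-14.1  19.7]
scene 220 35 X [-12.5  -8.4   7.3] Y [-12.4  16.2]
scene 230 36 X [-20.5 -16.3   7.6] Y [-10.8  18.1]
wrist 95 5 X [-1.7 -0.3  1.1] Y [47.8 48.8]
wrist 105 4 X [-1.  0.  1.] Y [48.1 48.8]
wrist 110 3 X [-1.7 -1.1  0.3] Y [47.9 48.9]
wrist 115 3 X [-1.7 -0.4  0.9] Y [47.8 48.9]
wrist 120 378 X [-1.7 -0.3  1.2] Y [-2.7 47.8]
wrist 125 3 X [-1. -1. -1.] Y [20.9 34.6]
wrist 160 5 X [-21.4  15.8  17.5] Y [18.  18.1]
wrist 170 260 X [-24.9 -16.8  20.5] Y [-8.4 18.5]
wrist 180 191 X [-21.5 -18.   17.3] Y [-4.7 18.6]
wrist 190 188 X [-18.3  10.1  14.2] Y [-0.7 18.6]
wrist 200 208 X [-15.3 -11.3  11. ] Y [ 1.8 18.7]
wrist 210 1585 X [-10.2  -2.1   5.8] Y [-15.7  20.3]
wrist 220 113 X [-10.5   4.1   6.7] Y [-8.9 17.8]
wrist 230 196 X [-19.2   4.4  15.4] Y [12.4 17.8]
```

View pics/wrist6.png

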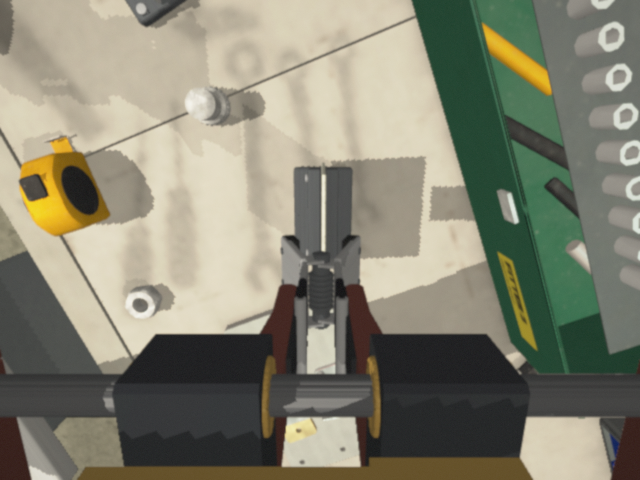

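View pics/scz6.png

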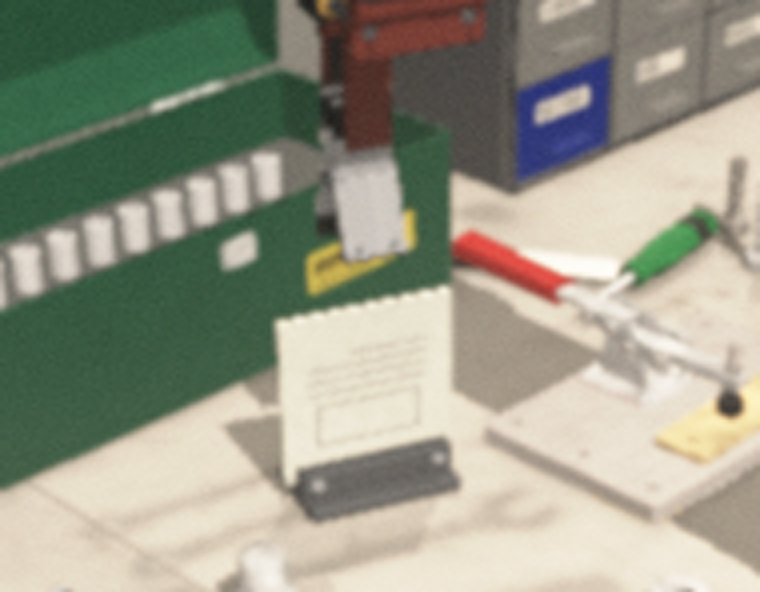

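Relative to the card, the clip sits about 2 mm to −X and 2.5 mm to +Y. I'll correct that while lowering partway, then look again.

```bash
python3 -m inch '[{"travel":[0,0.2,0.25],"delta_rot":[0,0,0]},{"travel":[0.5,0,0],"delta_rot":[0,0,0]},{"travel":[1,0,0],"delta_rot":[0,0,0]},{"travel":[0.8,0,0],"delta_rot":[0,0,0]},{"travel":[0.5,0,0],"delta_rot":[0,0,0]},{"travel":[0.2,0,0],"delta_rot":[0,0,0]},{"travel":[0,0,0],"delta_rot":[0,0,0]},{"travel":[0,0,0],"delta_rot":[0,0,0]}]'
cat > chk.py <<'E'
import sys
from h import *
t=sys.argv[1]
snap("wrist","wrist"+t);snap("scene","scene"+t)
p=cv2.imread(f"pics/scene{t}.png"); cv2.imwrite(f"pics/scz{t}.png",cv2.resize(p[150:310,235:425],None,fx=4,fy=3.7,interpolation=cv2.INTER_CUBIC))
plan(566,47.4,230,-21.4)
for n in("scene","wrist"):
  P,m,_=cloud(n,n+t); s=observe();Q=P[m];e=np.array([566,47.4])
  a=np.radians(-21.4);X=(Q[:,:2]-e)@[np.cos(a),np.sin(a)];Y=(Q[:,:2]-e)@[-np.sin(a),np.cos(a)];Z=Q[:,2]
  k=(abs(X)<45)&(abs(Y)<60)&(Z<220)&(Z>60);X,Y,Z=X[k],Y[k],Z[k]
  for z in list(range(95,220,5)):
    for l,c in (("card",abs(X)<6),("clip",abs(X)>=6)):
      q=(Z>z)&(Z<z+5)&c
      if q.sum()>1: print(n,l,z,q.sum(),"X",np.percentile(X[q],[1,50,99]).round(1),"Y",np.percentile(Y[q],[1,99]).round(1))
E
python3 chk.py 7
```

```text
t: 11.08
ee_pos: [567.5, 45.4, 200.9]
tool_rot: [0.584, 0.399, -0.584, 0.399]
wrist_force: [0.5, 0.1, -1.4]
width: 18.1
k 0 rot [ 0.09 -0.02 -0.02] shift in old axes [-2.91 -0.21 -0.13] shift in final axes [-2.91 -0.21 -0.13]
k 180 rot [-1.7991e+02  3.0000e-02 -3.0000e-02] shift in old axes [-2.91 -0.21 -0.13] shift in final axes [-2.91  0.21  0.13]
t 11.175 pos [567.5  45.4 200.9] w 18.3 F [-0.6 -0.4 -1. ] q [-0.62  0.36  0.55  1.87 -0.22  0.98 -0.35]
scene card 95 81 X [-3.9 -0.3  3.4] Y [-50.   46.9]
scene card 100 88 X [-3.6  0.   3.1] Y [-50.6  47.9]
scene card 105 88 X [-4.3 -0.5  2.7] Y [-48.7  47.2]
scene card 110 98 X [-4.7 -0.3  2.2] Y [-50.2  48.9]
scene card 115 85 X [-4.2 -0.4  3.3] Y [-50.5  48. ]
scene card 120 77 X [-4.2 -0.5  3.9] Y [-49.5  48.6]
scene clip 130 2 X [-16.4   1.3  18.9] Y [ 3.  11.1]
scene clip 135 39 X [-23.4 -18.4  21.2] Y [-18.6  15.5]
scene clip 140 55 X [-25.5 -19.   19.4] Y [-18.6  15.3]
scene clip 145 50 X [-21.9 -17.2  18.7] Y [-16.9  15.8]
scene clip 150 44 X [-21.1 -16.   17.9] Y [-17.2  14.9]
scene clip 155 51 X [-19.7 -14.4  16.6] Y [-19.4 
[... 2151 characters left out ...]
  15.1]
wrist clip 185 54 X [-8.2  6.6  9.5] Y [-16.4  14.4]
wrist card 190 38 X [-5.7 -5.4 -5.3] Y [-14.5  14. ]
wrist clip 190 77 X [-8.3  6.9  9.5] Y [-1.8 14.5]
wrist card 195 19 X [-5.9 -5.4 -5.3] Y [-16.3  14.2]
wrist clip 195 82 X [-13.3   6.9  15.8] Y [-12.7  14.5]
wrist card 200 9 X [-5.8 -5.6 -5.3] Y [12.  14.1]
wrist clip 200 190 X [-16.7   6.9  18.5] Y [ 8.9 14.4]
wrist card 205 16 X [-5.9 -5.2 -5. ] Y [-16.3  14.7]
wrist clip 205 237 X [-16.8   6.6  18.5] Y [-15.3  14.7]
wrist card 210 41 X [-5.8 -5.  -5. ] Y [ 0.1 14.5]
wrist clip 210 293 X [-16.8   6.6  18.3] Y [ 3.6 14.8]
wrist card 215 21 X [-5.9 -5.2 -4.9] Y [-0.1 14.5]
wrist clip 215 296 X [-16.9   6.6  18.4] Y [-2.6 14.9]
```

View pics/wrist7.png

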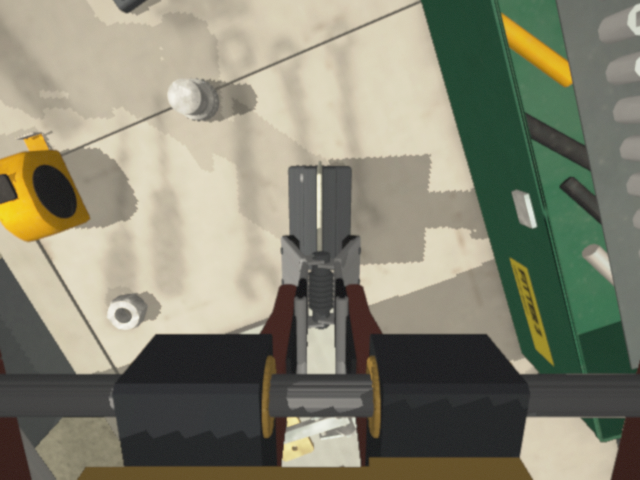

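View pics/scz7.png

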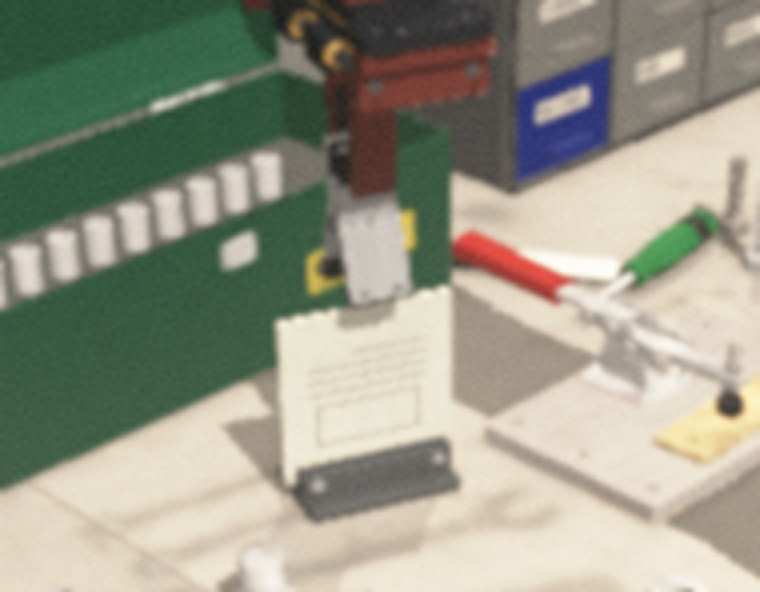

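Centred within ~1 mm on the card, with tips at z≈134. Lowering the last 32 mm.

```bash
python3 -m inch '[{"travel":[0.3,-0.05,0],"delta_rot":[0,0,0]},{"travel":[0.5,0,0],"delta_rot":[0,0,0]},{"travel":[0.6,0,0],"delta_rot":[0,0,0]},{"travel":[0.6,0,0],"delta_rot":[0,0,0]},{"travel":[0.5,0,0],"delta_rot":[0,0,0]},{"travel":[0.4,0,0],"delta_rot":[0,0,0]},{"travel":[0.3,0,0],"delta_rot":[0,0,0]},{"travel":[0,0,0],"delta_rot":[0,0,0]},{"travel":[0,0,0],"delta_rot":[0,0,0]},{"travel":[0,0,0],"delta_rot":[0,0,0]}]'
python3 chk.py 8 | grep -v -e "1[5-9][05] " -e " 2[01]. "
```

```text
t: 12.42
ee_pos: [567.0, 45.6, 168.8]
tool_rot: [0.584, 0.399, -0.584, 0.399]
wrist_force: [-0.6, -0.4, -1.1]
width: 18.4
k 0 rot [ 0.09 -0.01 -0.01] shift in old axes [-6.12 -0.15 -0.13] shift in final axes [-6.12 -0.15 -0.13]
t 12.525 pos [566.9  45.6 168.8] w 17.9 F [ 0.3  0.1 -1.6] q [-0.61  0.4   0.53  1.9  -0.25  0.91 -0.32]
scene card 95 57 X [-4.8  0.1  2.8] Y [-50.9  47.1]
scene card 100 51 X [-4.7  0.2  4. ] Y [-49.5  48.2]
scene clip 100 12 X [-21.3 -18.7   4.3] Y [-17.7  37.2]
scene card 105 58 X [-4.4 -0.4  3.6] Y [-50.7  49. ]
scene clip 105 37 X [-24.8 -20.7   1.8] Y [-31.  35.]
scene card 110 59 X [-5.4  0.1  4.3] Y [-49.9  48.3]
scene clip 110 41 X [-23.4 -19.5  18.3] Y [-19.   15.2]
scene card 115 59 X [-3.2 -0.2  4.4] Y [-48.8  48.5]
scene clip 115 47 X [-21.9 -17.9  18.9] Y [-17.7  15.4]
scene card 120 49 X [-3.7 -0.2  4.2] Y [-50.2  48.1]
scene clip 120 43 X [-20.2 -16.2  16.5] Y [-17.7  15.7]
scene clip 125 51 X [-17.5 -14.   18.5] Y [-31.   14.8]
scene clip 130 45 X [-17.5 -13.5  13.4] Y [-18.2  14.6]
scene clip 135 35 X [-15.3 -11.2  10.8] Y [-17.3  14.6]
scen
[... 248 characters left out ...]
[48.2 49.1]
wrist card 100 5 X [-1.7 -0.1  1. ] Y [47.8 49. ]
wrist clip 100 16 X [-19.2  15.9  21.6] Y [14.5 15.1]
wrist card 105 6 X [-1.1 -0.3  1. ] Y [48.3 49.1]
wrist clip 105 132 X [-22.9 -14.5  23. ] Y [-10.3  15.2]
wrist card 110 5 X [-1.7 -0.1  1. ] Y [47.9 49.1]
wrist clip 110 307 X [-22.7  12.2  22.7] Y [-11.9  15.1]
wrist card 115 6 X [-1.6 -0.3  1. ] Y [48.1 49.1]
wrist clip 115 264 X [-20.4 -12.2  20.5] Y [-9.3 15.2]
wrist card 120 533 X [-1.6 -0.   1.2] Y [-49.5  48.6]
wrist clip 120 196 X [-18.8   0.3  19. ] Y [-8.2 15.1]
wrist card 125 8 X [-1.  -0.3  0.5] Y [13.8 46.4]
wrist card 140 23 X [-5.7 -0.   5.7] Y [-17.3  17.2]
wrist card 145 390 X [-5.9 -1.9  5.9] Y [-17.5  17.3]
```

View pics/wrist8.png

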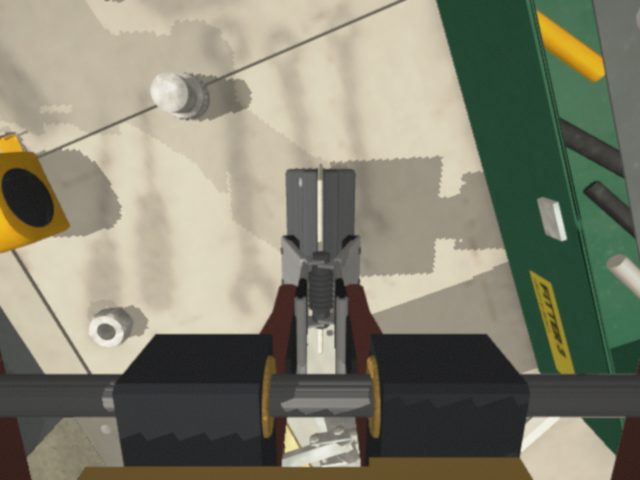

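View pics/scz8.png

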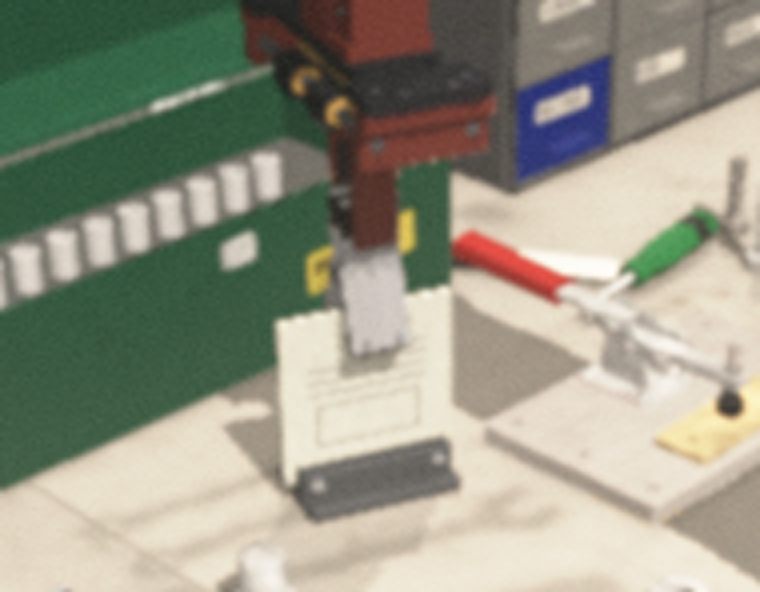

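The card edge sits in the middle of the open jaws: jaw outer faces are at −22.9/+23.0 mm, the card mid-plane at about 0, and the tips about 23 mm below the edge. Wrist force is only the clip's weight. Handing in.

```bash
python3 -c "
from cell import *
print(sign_off()); s=observe(); print(s['t'],s['ee_pos'],s['width'],s['wrist_force'])"
```

```text
the job is handed in; nothing more can be done
None
the job is handed in; nothing more can be done
```

I gripped the larger clip by its handles at 22 N, squeezed it fully open and lifted it off the rail. I then turned it about 30°, carried it over the card and lowered it so the middle of the top edge is about halfway into the jaws. I handed the job in at about 12.5 s.

My last checks before handing in:
- **Opening:** finger opening was 18 mm, against 19 mm at the handles' stop, so I take the clip to be fully open.
- **Sideways fit:** the jaws' outer faces were at −22.9 and +23.0 mm from the card's mid-plane by the wrist camera.
- **Depth and position along the edge:** the jaw tips were about 23 mm below the top edge, and the clip was within about 1 mm of the edge's middle. The hinge was well clear above.
- **Contact:** the wrist force was 1–2 N, about the clip's weight, with no sign of contact with the card.

The scene and wrist cameras disagreed by about 1–2 mm across the card, which is within the calibration error. I steered by the wrist view.

I did not measure the small clip or the bystanders again after the move. The small clip looked unmoved after the lift. In the final pictures the coupling, nut and tape measure looked undisturbed.

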